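Roll a splash board's edge strip flush

ROBOT

A 7-joint arm with a two-finger parallel gripper is mounted at the origin on a cart in front of the work surface, level with it; the furniture and walls round the work are solid. World frame = base frame: x ahead of the robot, y to its left, z up, the work surface at z = 0. Lengths are in m, angles in rad, forces in N, time in s.
With the tool pointing down it reaches from about 0.4 to 0.85 m from the base axis. Payload 4.5 kg.
Tool frame: the origin (TCP) lies at the very end of the fingers, on their centre line; the grasp point (between the pads) lies 19 mm behind it; y points along the fingers, x is the direction in which the jaws open and shut, and the axes are right-handed (so a half turn about y gives the same grasp; the last joint's range is limited). The gripper opens to 88 mm and grips with 3 to 60 N. Pads are 18 mm wide; open, the fingers measure 123 mm over their backs; the gripper's body (75 mm by 187 mm) begins 45 mm behind the grasp point.
Start: joints at [-1.168, 0.689, -0.195, 1.565, 0.157, 0.902, -0.215], TCP at [0.225, 0.583, 0.239] pointing down, gripper open.
Joint ranges: [-3.01, 3.01], [-0.46, 2.08], [-1.47, 1.51], [0.13, 2.56], [-1, 4.14], [0.04, 2.09], [-2.66, 2.66]. Speed limits (rad/s): [2.57, 2.57, 3.14, 3.14, 3.14, 3.14, 3.14].

INTERFACE

Orientations are given as a unit quaternion [x, y, z, w].
In Python, from plant import r gives the robot as it stands.
- The arm moves only by the shell command python3 -m inch 'ROWS' [OPENING] [FORCE]. ROWS is JSON, a list of rows, each a list of 6 numbers: the shift along the tool's x, y, z in mm, then the turn, a rotation vector about the tool's x, y, z in rad. In form: [[x, y, z, ax, ay, az], ...]. A call has 1 to 12 rows; each row shifts and turns the commanded pose from where the row before left it, along the tool's axes as they then stand; what a row does not reach is not made up. A row lasts 1/12 s, in which the tool goes at most 41.7 mm and 7.16 degrees, less where a joint would pass 70% of its speed; a pose out of reach is approached as far as the arm can. A call is refused whole if a number of a shift passes 41.7 or a number of a turn 0.125, either way. A call with a gripper value outside its range is refused whole. OPENING is the finger opening in mm, from 0 to 88.1, set as the call begins (- or left out, the last holds). The fingers move at their own pace and stop on an object; FORCE is the grip in N (left out, the last holds). Time passes only in rows, so rows that do not move let the fingers close. It gives the time, the measured TCP pose, the force and the opening at its end, in the units of the state.
- r.get_state(): the state, without advancing time (a new reading comes with each control period).
- r.snapshot(name): name is "scene" or "top" or "wrist"; returns a dict with "img" (400x640x3 uint8, red, green, blue), "range_z" (400x640 float32, m along the optical axis (not along the pixel's ray), 0 where there is no reading), "mtx" (3x3 intrinsics, pixels), "k1" (the pictures are not rectified: a ray, as slopes to the right and down, at radius r is drawn at 1 + k1 r^2 times it, then the intrinsics apply), "camera_from_world" (4x4, takes a point from world to camera coordinates); the wrist camera has in their place "tool_from_camera" (4x4, takes a point from camera to tool coordinates, whose origin is the TCP and whose axes are the tool frame's). Camera axes: x right, y down, z forward; pixel columns grow to the right and rows downward; lengths in m; the calibration is good to about 2 mm. A picture is of the moment at which its call begins: read the wrist's pose just before it.
- r.finish_job(): hands the job in, once; it reports no verdict.
The state is a dict: "clock": time; "q": joint angles; "qd": joint speeds; "joint_torque": joint torques, N m; "tool_pos": TCP position; "eef_rot": TCP orientation; "contact_force": force on the tool from outside, world axes, zero at the start; "moment": the same for the moment, N m; "opening": opening from 0.0 (shut) to 1.0 (fully open).
Only numpy, scipy, OpenCV 4.12 (cv2) and the standard library are available. Lean on these libraries where they do the work, as an engineer would, in place of code of your own. Each camera call takes 0.05 s, during which the arm holds its last target.

TASK

The edge strip at the foot of the upright splash board stands proud of its channel. Take the hand roller out of its dock and, pressing firmly, roll it along the strip from either end to the other until every link lies flush; push the links with the roller only, never with the gripper. The dock's end plates and the board leave room for the fingers on different sides of the grip, so stand the roller down on the way and take it again the other way round; at the end stand it upright on the bench or in the dock, off the splash board, and leave the jars and the wooden block where they are.

Things in the scene. Friction and masses are not known exactly. Their poses are not given: they have to be found in the camera images.
- roller: hand roller, 58 x 40 x 94 mm, 0.35-0.6 kg, starts in the dock with both x axes alike. Stands by itself on two rubber wheels in tandem (diameter 28, width 33, axles 30 mm apart). Origin: centre of its underside (level of the wheels' underside, grip not pressed); x is the rolling direction (both ends alike), y along the axles, z up
- roller_grip (a point): centre of the roller's brown wooden grip block, 58 mm long (roller x), 40 mm wide (y), 40 mm high, 54 to 94 mm above the wheels' underside. The grip is sprung on the wheel truck: pressed down, it begins to sink at 7 N and then 1 mm per 1.2 N, 12 mm at most; the truck rocks a little to follow the surface
- wheel_a (a joint): turn of one roller wheel (rad), 0 at the start, either sign; 1 rad is 14 mm of rolling; the wheels turn slightly stiffly
- wheel_b (a joint): the same for the other wheel
- dock: dark steel stand, fixed, that the roller is kept in: floor plate 92 x 66 mm, 6 mm thick, two upright plates across its x ends (91 mm high, inner faces 34 mm either side of the centre: 5 mm from the ends of the roller's grip, no room for a finger), 14 mm high side lips; above these it is open at the y sides. Origin: centre of its underside, z up
- splash_board: upright grey board, 260 mm long (y), top at 109 mm, on a base 260 x 84 mm, fixed. Before it an aluminium channel 220 mm long, 48 mm wide, top edges at 22 mm height, holds the strip. Origin: on the underside, below the strip's middle; y along the strip, x to the board, its front face at x = 25 mm (5 mm beside a roller centred on the strip: no room for a finger). Base spans x = -36 to 48 mm
- link_0: link 0 of the edge strip: rigid grey tile 20 x 29 x 12 mm, at y = -75 mm of the splash board (link 0 at the -y end, 5 at the +y end). Origin: centre of its underside, 10 mm above the board's origin when flush with the channel, up to 4.5 mm higher while proud; slides down only, takes 7 N and stays where pushed
- link_1: link 1 of the edge strip: rigid grey tile 20 x 29 x 12 mm, at y = -45 mm of the splash board (link 0 at the -y end, 5 at the +y end). Origin: centre of its underside, 10 mm above the board's origin when flush with the channel, up to 4.5 mm higher while proud; slides down only, takes 7 N and stays where pushed
- link_2: link 2 of the edge strip: rigid grey tile 20 x 29 x 12 mm, at y = -15 mm of the splash board (link 0 at the -y end, 5 at the +y end). Origin: centre of its underside, 10 mm above the board's origin when flush with the channel, up to 4.5 mm higher while proud; slides down only, takes 7 N and stays where pushed
- link_3: link 3 of the edge strip: rigid grey tile 20 x 29 x 12 mm, at y = 15 mm of the splash board (link 0 at the -y end, 5 at the +y end). Origin: centre of its underside, 10 mm above the board's origin when flush with the channel, up to 4.5 mm higher while proud; slides down only, takes 7 N and stays where pushed
- link_4: link 4 of the edge strip: rigid grey tile 20 x 29 x 12 mm, at y = 45 mm of the splash board (link 0 at the -y end, 5 at the +y end). Origin: centre of its underside, 10 mm above the board's origin when flush with the channel, up to 4.5 mm higher while proud; slides down only, takes 7 N and stays where pushed
- link_5: link 5 of the edge strip: rigid grey tile 20 x 29 x 12 mm, at y = 75 mm of the splash board (link 0 at the -y end, 5 at the +y end). Origin: centre of its underside, 10 mm above the board's origin when flush with the channel, up to 4.5 mm higher while proud; slides down only, takes 7 N and stays where pushed
- jar_black_lid: bystander: white jar with a black lid, diameter 55, height 68 mm, origin at the centre of its underside
- jar_white_lid: bystander: dark jar with a white lid, diameter 55, height 68 mm, origin at the centre of its underside. (A fixed ring lamp stands at the back on the left: its neck rises at x = 0.67, y = 0.43, its head lies over x = 0.58 to 0.76, y = 0.16 to 0.36 in the room, from 0.23 to 0.28 m high: keep the arm in front of it.)
- wood_block: bystander: dark wooden block 62 x 100 x 42 mm, long along its y, origin at the centre of its underside. (The bench is two tops, level at height 0, with a groove between them from y = -0.23 to -0.17 in the room: stand nothing on it.)
Things that resemble listed ones, but are neither listed nor needed, are in the scene too. What is shaped like the roller but blue or turquoise is not meant.

How it is judged:
By the outcome, as a careful person would: the job done as asked, in the order asked, and still so for the second after the job is handed in, with the robot touching nothing.
It also fails if it takes over 72 s, if anything falls off the work surface, if the arm or the gripper's body presses on something with over 40 N, if the wrist force passes 120 N, or if a joint passes its speed limit or range.

## Working session

There is one attempt and no reset: what is moved stays moved. The work goes in short steps, Python scripts to look and compute and a shell command to move; the robot and the scene stay as the last step left them, time stands still between calls to the robot, and variables do not carry over. Pictures are saved under pics/ and viewed, and the job is handed in when it is done.

```bash
ls; mkdir -p pics; cat > h.py <<'E'
import numpy as np, cv2
from plant import r
from scipy.spatial.transform import Rotation as R
def snap(n,f=None):
    st=r.get_state(); s=r.snapshot(n)
    if f: cv2.imwrite('pics/'+f,s['img'][:,:,::-1])
    if 'camera_from_world' in s: s['wc']=np.linalg.inv(np.array(s['camera_from_world']))
    else:
        T=np.eye(4);T[:3,:3]=R.from_quat(st['eef_rot']).as_matrix();T[:3,3]=st['tool_pos']
        s['wc']=T@np.array(s['tool_from_camera'])
    return s
def ray(s,u,v):
    K=np.array(s['mtx']);x=(u-K[0,2])/K[0,0];y=(v-K[1,2])/K[1,1]
    a,b=x,y
    for _ in range(20):
        k=1+s['k1']*(a*a+b*b);a,b=x/k,y/k
    return np.array([a,b,1.])
def on_plane(s,u,v,z):
    d=s['wc'][:3,:3]@ray(s,u,v);o=s['wc'][:3,3];return o+d*(z-o[2])/d[2]
def pt(s,u,v):
    d=s['range_z'][int(v),int(u)];return s['wc'][:3,:3]@(ray(s,u,v)*d)+s['wc'][:3,3]
def cloud(s):
    K=np.array(s['mtx']);h,w=s['range_z'].shape
    v,u=np.mgrid[:h,:w];x=(u-K[0,2])/K[0,0];y=(v-K[1,2])/K[1,1];a,b=x,y
    for _ in range(20):
        k=1+s['k1']*(a*a+b*b);a,b=x/k,y/k
    d=s['range_z'];P=np.stack([a*d,b*d,d],-1)@s['wc'][:3,:3].T+s['wc'][:3,3]
    P[d==0]=np.nan;return P
E
python3 - <<'E'
from h import *
for n in ['scene','top','wrist']:
    s=snap(n,n+'0.png');print(n,s['wc'].round(3).tolist(),np.array(s['mtx']).tolist(),s['k1'])
st=r.get_state();print(st)
E
```

```text
pics
scene [[0.713, -0.472, 0.519, -0.056], [-0.701, -0.485, 0.523, -0.693], [0.005, -0.736, -0.677, 0.875], [0.0, 0.0, 0.0, 1.0]] [[370.2090667510421, 0.0, 320.95708312974176], [0.0, 370.2090667510421, 200.43346761100815], [0.0, 0.0, 1.0]] -0.03510715002168323
top [[0.168, -0.873, 0.457, -0.24], [-0.986, -0.151, 0.072, -0.189], [0.006, -0.463, -0.886, 1.611], [0.0, 0.0, 0.0, 1.0]] [[420.0086652823472, 0.0, 322.3627257829468], [0.0, 420.0086652823472, 196.01076571640291], [0.0, 0.0, 1.0]] -0.047165279469983196
wrist [[0.361, 0.898, 0.251, 0.16], [0.932, -0.348, -0.1, 0.607], [-0.002, 0.27, -0.963, 0.384], [0.0, 0.0, 0.0, 1.0]] [[312.06339057608403, 0.0, 320.79374296033626], [0.0, 312.06339057608403, 200.7651497579569], [0.0, 0.0, 1.0]] -0.02718108712421217
{'clock': 0.15, 'q': array([-1.16817607,  0.68977985, -0.19455293,  1.56605773,  0.15730531,
        0.90246534, -0.21510278]), 'qd': array([ 0.0025515 , -0.00313346,  0.00034946, -0.00258757,  0.00084567,
       -0.00142987,  0.00135277]), 'joint_torque': array([-1.35327213e-03, -5.27866888e+01, -1.26831159e+00, -1.53588563e+01,
       -5.25119039e-02,  3.92297865e-03,  1.25396682e-04]), 'tool_pos': array([0.22517904, 0.58254627, 0.2381147 ]), 'eef_rot': array([ 0.58347614,  0.39949406, -0.40023016, -0.58290301]), 'contact_force': array([-1.03801827, -0.13599221, -0.4056679 ]), 'moment': array([-0.0326243 ,  0.0218047 ,  0.03420718]), 'opening': 1.0038126715955817}
```

View pics/scene0.png

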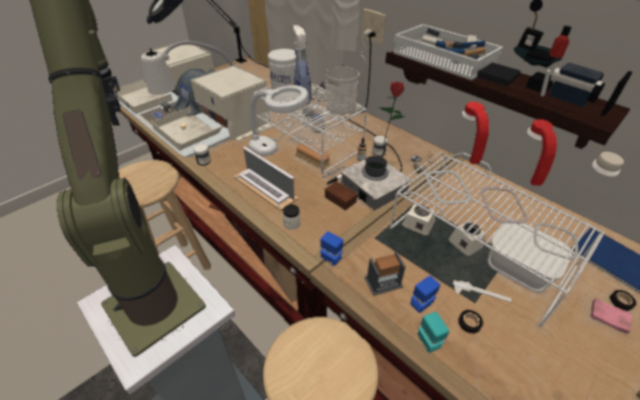

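View pics/top0.png

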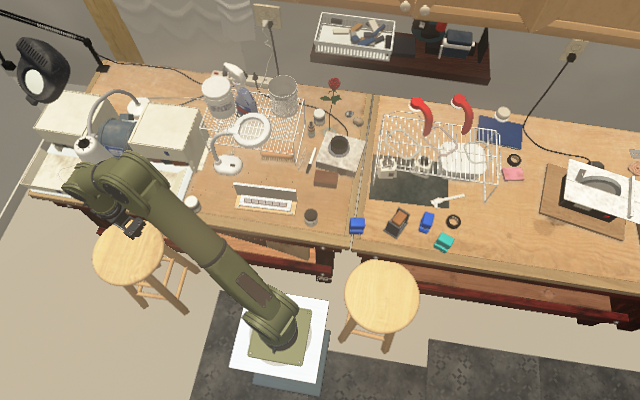

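View pics/wrist0.png

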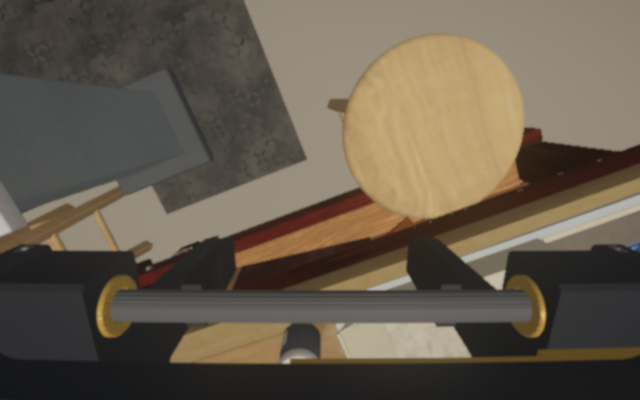

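```bash
python3 - <<'E'
from h import *
a=snap('scene');b=snap('top')
ca=cv2.resize(a['img'][130:330,220:460],None,fx=3,fy=3,interpolation=cv2.INTER_CUBIC)
cv2.imwrite('pics/s1.png',ca[:,:,::-1])
cb=cv2.resize(b['img'][170:260,225:475],None,fx=3.2,fy=3.2,interpolation=cv2.INTER_CUBIC)
cv2.imwrite('pics/t1.png',cb[:,:,::-1])
for s,px in((a,[(385,262),(385,255),(376,285),(268,165),(290,215),(258,182)]),(b,[(400,213),(398,230),(265,187),(265,205),(311,213),(326,177)])):
    for p in px: print(p,pt(s,*p).round(3))
E
```

```text
(385, 262) [ 0.493 -0.381  0.098]
(385, 255) [ 0.583 -0.325 -0.   ]
(376, 285) [ 0.455 -0.389  0.041]
(268, 165) [0.535 0.165 0.099]
(290, 215) [ 0.449 -0.048  0.066]
(258, 182) [0.502 0.19  0.027]
(400, 213) [ 0.517 -0.384  0.1  ]
(398, 230) [ 0.456 -0.387  0.07 ]
(265, 187) [0.536 0.17  0.109]
(265, 205) [0.497 0.172 0.019]
(311, 213) [ 0.472 -0.031  0.067]
(326, 177) [ 0.666 -0.061  0.037]
```

View pics/s1.png

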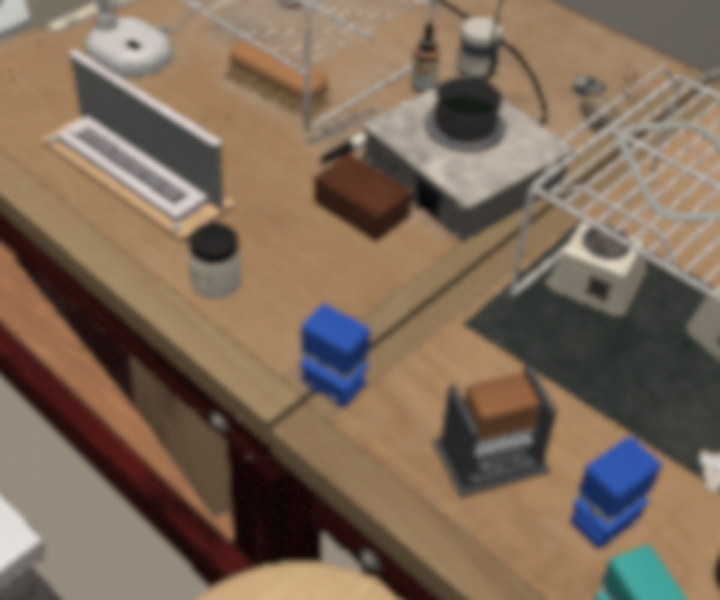

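View pics/t1.png

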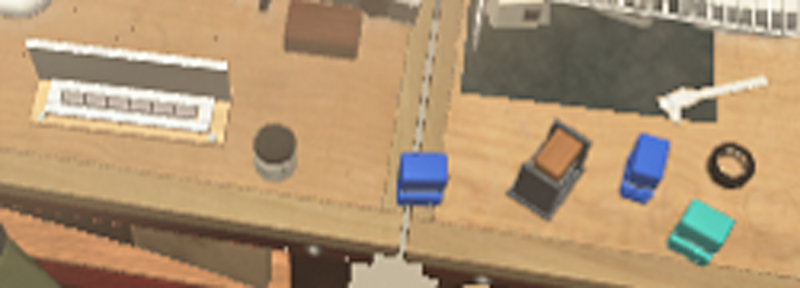

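```bash
python3 - <<'E'
from h import *
np.set_printoptions(suppress=True,precision=4)
def rect(P):
    c,(w,h),ang=cv2.minAreaRect((P[:,:2]*1000).astype(np.float32));print(len(P),'rect',np.round(c,1),np.round((w,h),1),round(ang,1), 'z',np.percentile(P[:,2],[5,50,95]))
for n in('scene','top'):
    s=snap(n);P=cloud(s);im=s['img'].astype(int);hsv=cv2.cvtColor(s['img'],cv2.COLOR_RGB2HSV)
    x,y,z=P[...,0],P[...,1],P[...,2]
    near=(abs(x-.48)<.09)&(abs(y+.38)<.07)
    br=(im[...,0]>im[...,2]+35)&(im[...,0]>70)
    m=near&(z>.092)&(z<.108)&br; print(n,'grip');rect(P[m])
    m=near&(z>.03)&~br; print('plates');rect(P[m])
    nb=(abs(x-.5)<.1)&(abs(y-.17)<.2)
    m=nb&(z>.1)&(z<.115);print('board top');rect(P[m])
    m=nb&(z>.012)&(z<.035);print('channel');rect(P[m])
    m=nb&(z>.03)&(z<.1)&(x<.56);
    q=P[m];print('face',np.polyfit(q[:,1],q[:,0],1),len(q))
E
```

```text
scene grip
277 rect [ 497.7 -383. ] [40.9 57.3] 61.9 z [0.0935 0.0981 0.1007]
plates
502 rect [ 499.4 -383.4] [54.  83.6] 63.1 z [0.0327 0.062  0.0905]
board top
196 rect [539.8 173.2] [ 15.7 258.5] 1.5 z [0.1006 0.1072 0.1102]
channel
797 rect [504.3 133.7] [338.5  95.5] 83.7 z [0.0142 0.0219 0.0316]
face [0.151 0.505] 803
top grip
138 rect [ 504.7 -379.7] [50.  78.4] 64.6 z [0.095  0.1003 0.1064]
plates
152 rect [ 498.9 -381.6] [55.  82.8] 62.4 z [0.0348 0.0701 0.0951]
board top
167 rect [535.4 175.7] [ 14.  259.8] 2.4 z [0.1017 0.1075 0.1128]
channel
727 rect [504.6 140.7] [344.7 177.6] 88.0 z [0.0135 0.022  0.0311]
face [0.1582 0.4975] 580
```

```bash
cat >> h.py <<'E'
def go(xyz,jaw=None,cmd=None):
    """shift in tool axes (mm) to xyz, then yaw turn about tool y so that jaw axis (tool x, mod 180) has world angle jaw deg"""
    st=r.get_state();M=R.from_quat(st['eef_rot']).as_matrix()
    d=M.T@(np.array(xyz)-st['tool_pos'])*1000
    print('pos',(st['tool_pos']*1000).round(1),'F',st['contact_force'].round(1),'open',round(st['opening']*88.1,1),'t',round(st['clock'],2),'q7',st['q'][6].round(2))
    print('tool axes x,y,z in world',M.T.round(3).tolist())
    print('shift mm in present tool axes',d.round(1),'norm',np.linalg.norm(d).round(1),'world d',((np.array(xyz)-st['tool_pos'])*1000).round(1))
    if jaw is not None:
        ja=np.arctan2(M[1,0],M[0,0]);e=(np.deg2rad(jaw)-ja+np.pi/2)%np.pi-np.pi/2
        # target: y down, x at ja+e
        a=ja+e;X=np.array([np.cos(a),np.sin(a),0]);Y=np.array([0,0,-1.]);T=np.stack([X,Y,np.cross(X,Y)],1)
        rv=R.from_matrix(M.T@T).as_rotvec();print('rotvec to target',rv.round(4),'deg',np.rad2deg(rv).round(1),'jaw now',np.rad2deg(ja).round(1))
E
python3 - <<'E'
from h import *
go([.46,.0,.26],62)
go([.498,-.383,.26],62)
E
```

```text
pos [225.3 582.9 238.5] F [ 0.4  0.6 -0.3] open 87.6 t 0.35 q7 -0.22
tool axes x,y,z in world [[0.36, 0.933, -0.0], [-0.0, -0.0, -1.0], [-0.933, 0.36, -0.0]]
shift mm in present tool axes [-459.1  -21.3 -429. ] norm 628.7 world d [ 234.7 -582.9   21.5]
rotvec to target [ 1.000e-04  1.199e-01 -3.000e-04] deg [ 0.   6.9 -0. ] jaw now 68.9
pos [225.3 582.9 238.5] F [ 0.4  0.6 -0.3] open 87.6 t 0.35 q7 -0.22
tool axes x,y,z in world [[0.36, 0.933, -0.0], [-0.0, -0.0, -1.0], [-0.933, 0.36, -0.0]]
shift mm in present tool axes [-802.6  -21.2 -602.5] norm 1003.9 world d [ 272.7 -965.9   21.5]
rotvec to target [ 1.000e-04  1.199e-01 -3.000e-04] deg [ 0.   6.9 -0. ] jaw now 68.9
```

```bash
python3 -m inch '[[-28,-1,-27,0,0.01,0],[-28,-1,-27,0,0.01,0],[-28,-1,-27,0,0.01,0],[-28,-1,-27,0,0.01,0],[-28,-1,-27,0,0.01,0],[-28,-1,-27,0,0.01,0],[-28,-1,-27,0,0.01,0],[-28,-1,-27,0,0.01,0],[-28,-1,-27,0,0.01,0],[-28,-1,-27,0,0.01,0],[-28,-1,-27,0,0.01,0],[-28,-1,-27,0,0.01,0]]' 88; python3 -c "
from h import *
go([.46,-.34,.26],62)"
```

```text
clock: 1.35
tool_pos: [0.3828, 0.1421, 0.251]
eef_rot: [0.606, 0.364, -0.364, -0.606]
contact_force: [1.3, 0.0, 0.6]
opening: 0.997
pos [382.8 142.1 251. ] F [1.3 0.  0.6] open 87.9 t 1.35 q7 0.44
tool axes x,y,z in world [[0.47, 0.883, 0.001], [0.001, 0.0, -1.0], [-0.883, 0.47, -0.001]]
shift mm in present tool axes [-389.3   -9.1 -294.6] norm 488.3 world d [  77.2 -482.1    9. ]
rotvec to target [ 0.0005 -0.0003  0.0008] deg [ 0. -0.  0.] jaw now 62.0
```

```bash
python3 -m inch '[[-33,0,-25,0,0,0],[-33,0,-25,0,0,0],[-33,0,-25,0,0,0],[-33,0,-25,0,0,0],[-33,0,-25,0,0,0],[-33,0,-25,0,0,0],[-33,0,-25,0,0,0],[-33,0,-25,0,0,0],[-33,0,-25,0,0,0],[-33,0,-25,0,0,0],[-33,0,-25,0,0,0],[-33,0,-25,0,0,0]]' 88; python3 -c "
from h import *
go([.498,-.383,.16],62)
snap('wrist','w1.png')"
```

```text
clock: 2.35
tool_pos: [0.4611, -0.349, 0.2508]
eef_rot: [0.606, 0.364, -0.364, -0.606]
contact_force: [1.2, 0.8, -0.2]
opening: 1.0
pos [ 461.1 -349.   250.8] F [ 1.2  0.8 -0.2] open 88.1 t 2.35 q7 1.47
tool axes x,y,z in world [[0.47, 0.883, 0.0], [0.0, -0.0, -1.0], [-0.883, 0.47, -0.0]]
shift mm in present tool axes [-12.7  90.9 -48.5] norm 103.8 world d [ 36.9 -34.  -90.8]
rotvec to target [ 0.0003 -0.0005  0.0002] deg [ 0. -0.  0.] jaw now 62.0
```

View pics/w1.png

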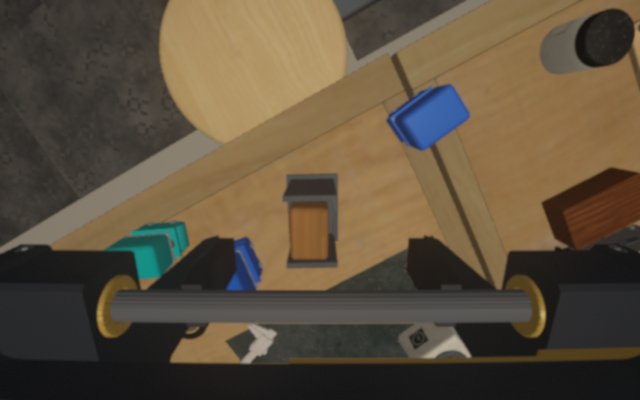

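```bash
python3 - <<'E'
from h import *
s=snap('wrist')
hsv=cv2.cvtColor(s['img'],cv2.COLOR_RGB2HSV)
m=((hsv[...,0]>4)&(hsv[...,0]<22)&(hsv[...,1]>110)&(hsv[...,2]>60)).astype(np.uint8)
m[:195]=0;m[268:]=0;m[:,:285]=0;m[:,335:]=0
ys,xs=np.nonzero(m);q=np.array([on_plane(s,u,v,.1) for u,v in zip(xs,ys)])
print(xs.min(),xs.max(),ys.min(),ys.max(),cv2.minAreaRect((q[:,:2]*1000).astype(np.float32)),q.mean(0))
print(pt(s,309,232))
t=snap('top');sc=snap('scene')
for s in(t,sc):
  P=cloud(s);im=s['img'].astype(int);b=(im[...,2]>im[...,0]+60)&(im[...,2]>im[...,1]+50)&(P[...,1]<-.38)&(P[...,1]>-.6)&(P[...,0]<.65)
  q=P[b&(P[...,2]>.08)];print(cv2.minAreaRect((q[:,:2]*1000).astype(np.float32)),np.nanmax(q[:,2]))
E
```

```text
285 334 195 267 ((495.74786376953125, -395.20159912109375), (51.604248046875, 78.48943328857422), 61.57162094116211) [ 0.49398713 -0.39369355  0.1       ]
[ 0.49584238 -0.39519665  0.09913923]
((514.5460205078125, -497.06732177734375), (36.67485809326172, 53.00625991821289), 80.91448974609375) 0.10281378418341358
((515.6920166015625, -499.58575439453125), (37.698524475097656, 56.611228942871094), 81.5948257446289) 0.09650567235052276
```

```bash
python3 - <<'E'
from h import *
s=snap('wrist','w2.png')
P=cloud(s);z=P[...,2];m=(abs(z-.1)<.004)&(np.hypot(P[...,0]-.498,P[...,1]+.385)<.06)
q=P[m];ys,xs=np.nonzero(m);print(xs.min(),xs.max(),ys.min(),ys.max(),cv2.minAreaRect((q[:,:2]*1000).astype(np.float32)))
go([.498,-.383,.16],62)
E
```

```text
288 326 208 259 ((497.1470947265625, -384.5008544921875), (38.91926193237305, 55.94247817993164), 62.07028579711914)
pos [ 461.2 -345.9  250.4] F [ 0.1  0.3 -0.4] open 88.2 t 2.6 q7 1.47
tool axes x,y,z in world [[0.469, 0.883, 0.001], [-0.0, 0.001, -1.0], [-0.883, 0.469, 0.001]]
shift mm in present tool axes [-15.5  90.3 -50. ] norm 104.4 world d [ 36.8 -37.1 -90.4]
rotvec to target [-0.0009  0.0001  0.001 ] deg [-0.1  0.   0.1] jaw now 62.0
```

View pics/w2.png

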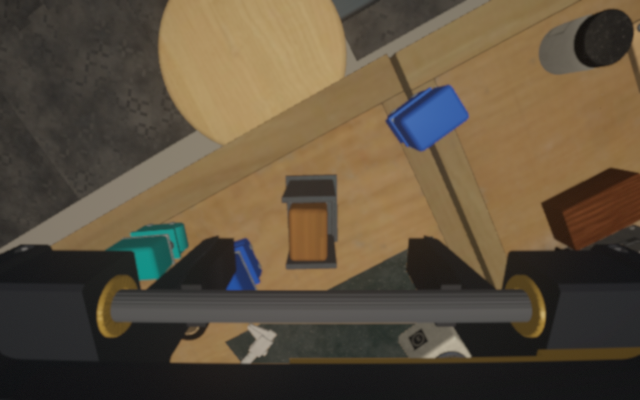

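```bash
python3 -m inch '[[-7,5,-25,0,0,0],[-7,15,-25,0,0,0],[0,30,0,0,0,0],[0,35,0,0,0,0],[0,35,0,0,0,0],[0,30,0,0,0,0],[0,20,0,0,0,0],[0,12,0,0,0,0],[0,0,0,0,0,0]]' 62 30; python3 -c "
from h import *
go([.4975,-.384,.068],62)
snap('wrist','w3.png')"
```

```text
clock: 3.35
tool_pos: [0.498, -0.3797, 0.0665]
eef_rot: [-0.604, -0.364, 0.365, 0.607]
contact_force: [-0.4, -0.7, -0.4]
opening: 0.704
pos [ 498.  -379.7   66.5] F [-0.4 -0.7 -0.4] open 62.1 t 3.35 q7 1.43
tool axes x,y,z in world [[0.467, 0.884, 0.001], [-0.004, 0.004, -1.0], [-0.884, 0.467, 0.005]]
shift mm in present tool axes [-4.  -1.5 -1.5] norm 4.6 world d [-0.5 -4.3  1.5]
rotvec to target [-0.005   0.0025  0.0015] deg [-0.3  0.1  0.1] jaw now 62.1
```

View pics/w3.png

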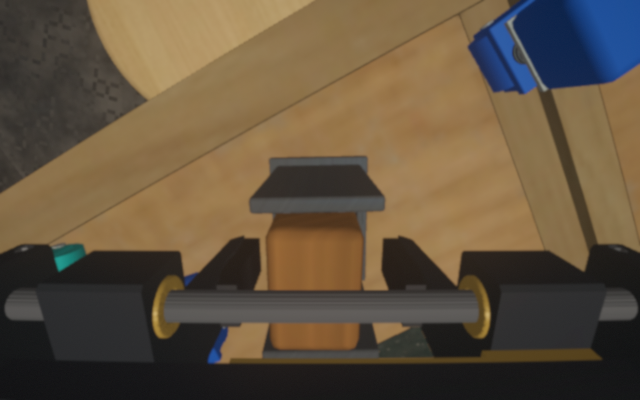

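```bash
python3 -m inch '[[-4,0,-1.5,0,0,0],[0,0,0,0,0,0],[0,0,0,0,0,0],[0,0,0,0,0,0],[0,0,0,0,0,0],[0,0,0,0,0,0],[0,0,0,0,0,0]]' 30 40; python3 -m inch '[[0,-8,0,0,0,0],[0,-20,0,0,0,0],[0,-30,0,0,0,0],[0,-35,0,0,0,0],[0,-35,0,0,0,0],[0,-10,0,0,0,0],[0,0,0,0,0,0]]';  python3 -c "
from h import *
go([.54,-.06,.2],0)
snap('scene','s2.png');snap('wrist','w4.png')"
```

```text
clock: 3.98
tool_pos: [0.4996, -0.3869, 0.07]
eef_rot: [0.607, 0.365, -0.364, -0.605]
contact_force: [0.2, 1.6, 6.0]
opening: 0.454
clock: 4.57
tool_pos: [0.4993, -0.388, 0.2095]
eef_rot: [0.608, 0.365, -0.363, -0.604]
contact_force: [0.6, -0.6, -4.6]
opening: 0.456
pos [ 499.3 -388.   209.5] F [ 0.6 -0.6 -4.6] open 40.2 t 4.57 q7 1.49
tool axes x,y,z in world [[0.47, 0.883, -0.001], [0.004, -0.003, -1.0], [-0.883, 0.47, -0.005]]
shift mm in present tool axes [308.6   8.6 118.4] norm 330.6 world d [ 40.7 328.   -9.5]
rotvec to target [0.0053 1.0814 0.0021] deg [ 0.3 62.   0.1] jaw now 62.0
```

View pics/s2.png

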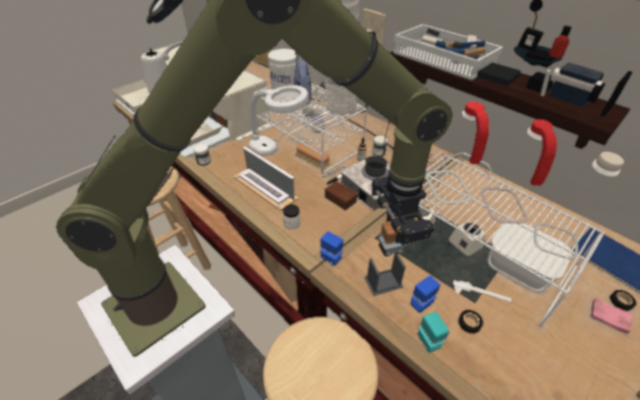

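View pics/w4.png

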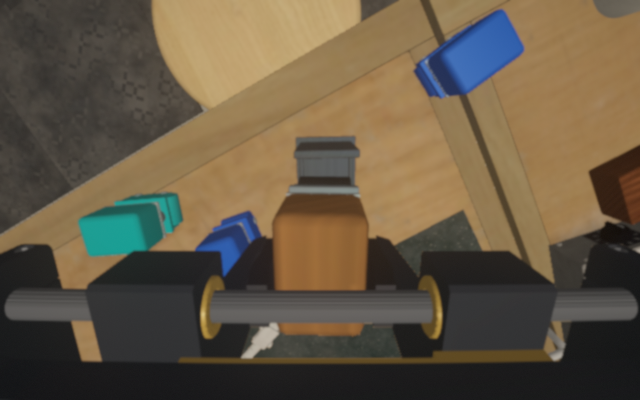

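```bash
python3 - <<'E'
from h import *
np.set_printoptions(suppress=True,precision=4)
for n in('scene','top'):
    s=snap(n,'now_'+n+'.png');P=cloud(s);x,y,z=P[...,0],P[...,1],P[...,2]
    for nm,c,zr in(('jarB',(.47,-.035),(.05,.08)),('block',(.665,-.06),(.03,.05))):
        m=(np.hypot(x-c[0],y-c[1])<.075)&(z>zr[0])&(z<zr[1]);q=P[m]
        print(n,nm,len(q),cv2.minAreaRect((q[:,:2]*1000).astype(np.float32)))
    m=(abs(x-.55)<.1)&(abs(y+.07)<.14)&(z>.02)
    q=P[m];print('all near',[ (round(a*20)/20,round(b*20)/20) for a,b in {(round(a*20)/20,round(b*20)/20) for a,b in q[:,:2]}])
E
```

```text
scene jarB 200 ((465.093505859375, -30.755001068115234), (52.48895263671875, 51.5102653503418), 1.8244470357894897)
scene block 514 ((674.9180297851562, -67.70901489257812), (116.19719696044922, 92.94214630126953), 85.36971282958984)
all near [(0.65, -0.1), (0.5, 0.0), (0.45, 0.0), (0.65, 0.0), (0.45, -0.2), (0.5, 0.05), (0.45, -0.05), (0.5, -0.05), (0.55, 0.05), (0.65, -0.05)]
top jarB 131 ((462.7982177734375, -30.792390823364258), (49.621337890625, 50.029014587402344), 71.48719024658203)
top block 376 ((672.5252075195312, -67.30201721191406), (117.57441711425781, 96.82389068603516), 85.85224151611328)
all near [(0.65, -0.1), (0.5, 0.0), (0.45, 0.0), (0.65, 0.0), (0.5, 0.05), (0.45, -0.05), (0.5, -0.05), (0.55, 0.05), (0.65, -0.05)]
```

```bash
python3 -m inch '[[31.8,0,14.3,0,0,0],[31.8,0,14.3,0,0,0],[31.8,0,14.3,0,0,0],[31.8,0,14.3,0,0,0],[31.8,0,14.3,0,0,0],[31.8,0,14.3,0,0,0],[31.8,0,14.3,0,0,0],[31.8,0,14.3,0,0,0],[31.8,0,14.3,0,0,0]]'; python3 -m inch '[[0,0,0,0,0.108,0],[0,0,0,0,0.108,0],[0,0,0,0,0.108,0],[0,0,0,0,0.108,0],[0,0,0,0,0.108,0],[0,0,0,0,0.108,0],[0,0,0,0,0.108,0],[0,0,0,0,0.108,0],[0,0,0,0,0.108,0],[0,0,0,0,0.108,0],[0,0,0,0,0,0],[0,0,0,0,0,0]]';  python3 -c "
from h import *
go([.555,-.075,.2],0)
snap('wrist','w5.png')"
```

```text
clock: 5.52
tool_pos: [0.5177, -0.072, 0.2049]
eef_rot: [-0.605, -0.363, 0.365, 0.607]
contact_force: [1.2, 0.6, -5.2]
opening: 0.453
clock: 6.52
tool_pos: [0.5182, -0.0734, 0.2054]
eef_rot: [0.707, 0.001, -0.003, -0.707]
contact_force: [1.0, 0.9, -4.3]
opening: 0.454
pos [518.2 -73.4 205.4] F [ 1.   0.9 -4.3] open 40.0 t 6.52 q7 0.19
tool axes x,y,z in world [[1.0, 0.005, -0.003], [-0.003, -0.0, -1.0], [-0.005, 1.0, -0.0]]
shift mm in present tool axes [36.9  5.2 -1.8] norm 37.3 world d [36.8 -1.6 -5.4]
rotvec to target [ 0.0002  0.0054 -0.0031] deg [ 0.   0.3 -0.2] jaw now 0.3
```

View pics/w5.png

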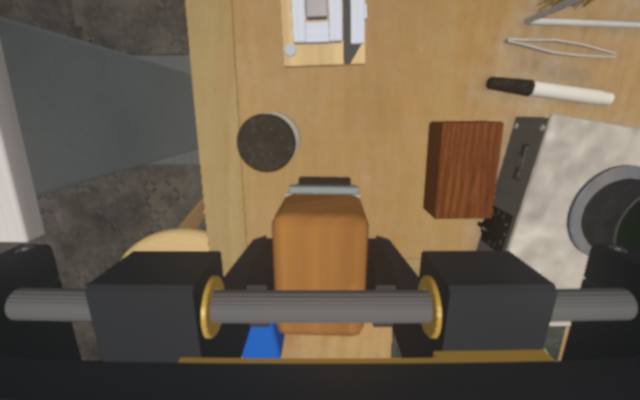

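```bash
python3 -m inch '[[18,0,0,0,0.005,-0.003],[18,0,0,0,0,0],[1,30,0,0,0,0],[0,35,0,0,0,0],[0,35,0,0,0,0],[0,25,0,0,0,0],[0,8,0,0,0,0],[0,4,0,0,0,0],[0,0,0,0,0,0],[0,0,0,0,0,0]]';  python3 -c "
from h import *
go([.555,-.075,.064],0)"
```

```text
clock: 7.4
tool_pos: [0.5576, -0.0739, 0.071]
eef_rot: [0.707, 0.001, 0.003, -0.707]
contact_force: [0.5, -0.7, -4.3]
opening: 0.451
pos [557.6 -73.9  71. ] F [ 0.5 -0.7 -4.3] open 39.7 t 7.4 q7 0.21
tool axes x,y,z in world [[1.0, -0.003, 0.005], [0.005, -0.0, -1.0], [0.003, 1.0, -0.0]]
shift mm in present tool axes [-2.6  7.  -1.1] norm 7.5 world d [-2.6 -1.1 -7. ]
rotvec to target [ 0.0001 -0.0026  0.0054] deg [ 0.  -0.1  0.3] jaw now -0.1
```

```bash
python3 -m inch '[[0,4,0,0,-0.003,0.005],[0,3,0,0,0,0],[0,1.5,0,0,0,0],[0,0,0,0,0,0],[0,0,0,0,0,0]]'
```

```text
clock: 7.82
tool_pos: [0.5581, -0.074, 0.063]
eef_rot: [0.707, 0.001, 0.001, -0.707]
contact_force: [-0.1, 0.5, 6.2]
opening: 0.452
```

```bash
python3 -m inch '[[0,-1,0,0,0,0],[0,0,0,0,0,0],[0,0,0,0,0,0],[0,0,0,0,0,0],[0,-20,0,0,0,0],[0,-35,0,0,0,0],[0,-30,0,0,0,0],[0,0,0,0,-0.12,0],[0,0,0,0,-0.12,0],[0,0,0,0,-0.12,0],[0,0,0,0,-0.12,0],[0,0,0,0,-0.12,0]]' 62; python3 -m inch '[[0,0,0,0,-0.12,0],[0,0,0,0,-0.12,0],[0,0,0,0,-0.12,0],[0,0,0,0,-0.12,0],[0,0,0,0,-0.12,0],[0,0,0,0,-0.12,0],[0,0,0,0,-0.12,0],[0,0,0,0,-0.12,0],[0,0,0,0,0,0],[0,0,0,0,0,0]]' 84
python3 - <<'E'
from h import *
go([.558,-.074,.06],90)
s=snap('wrist','w6.png')
P=cloud(s);z=P[...,2];m=(abs(z-.094)<.005)&(np.hypot(P[...,0]-.558,P[...,1]+.074)<.05)
q=P[m];ys,xs=np.nonzero(m);print(xs.min(),xs.max(),ys.min(),ys.max(),cv2.minAreaRect((q[:,:2]*1000).astype(np.float32)))
E
```

```text
clock: 8.82
tool_pos: [0.5564, -0.0737, 0.1473]
eef_rot: [-0.675, -0.21, 0.212, 0.675]
contact_force: [0.1, -0.1, -0.1]
opening: 0.704
clock: 9.65
tool_pos: [0.5564, -0.0739, 0.1471]
eef_rot: [-0.503, -0.496, 0.497, 0.504]
contact_force: [0.4, -0.2, -0.2]
opening: 0.952
pos [556.4 -73.9 147.1] F [ 0.4 -0.2 -0.2] open 83.8 t 9.65 q7 1.25
tool axes x,y,z in world [[0.014, 1.0, 0.0], [-0.002, 0.0, -1.0], [-1.0, 0.014, 0.002]]
shift mm in present tool axes [-0.1 87.1 -1.8] norm 87.1 world d [  1.6  -0.1 -87.1]
rotvec to target [-0.0024 -0.0145  0.0004] deg [-0.1 -0.8  0. ] jaw now 89.2
281 365 195 250 ((558.6771240234375, -73.44386291503906), (57.871559143066406, 39.29570007324219), 89.71099853515625)
```

View pics/w6.png

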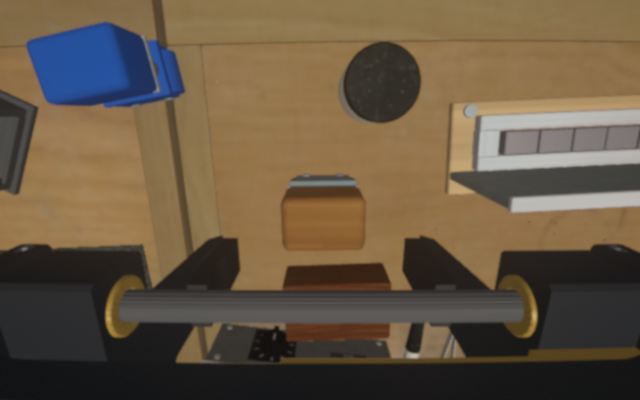

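```bash
python3 -m inch '[[0,10,-2,-0.002,-0.01,0],[0.4,30,0,0,0,0],[0,25,0,0,0,0],[0,15,0,0,0,0],[0,6,0,0,0,0],[0,0,0,0,0,0],[0,0,0,0,0,0]]' 84 60; python3 - <<'E'
from h import *
go([.5585,-.0735,.061],90)
s=snap('wrist','w7.png')
E
```

```text
clock: 10.28
tool_pos: [0.5589, -0.0731, 0.0613]
eef_rot: [0.5, 0.5, -0.5, -0.5]
contact_force: [0.1, 0.3, -0.2]
opening: 0.95
pos [558.9 -73.1  61.3] F [ 0.1  0.3 -0.2] open 83.7 t 10.28 q7 1.2
tool axes x,y,z in world [[0.001, 1.0, -0.0], [0.0, -0.0, -1.0], [-1.0, 0.001, -0.0]]
shift mm in present tool axes [-0.4  0.3  0.4] norm 0.6 world d [-0.4 -0.4 -0.3]
rotvec to target [ 0.0001 -0.001  -0.    ] deg [ 0.  -0.1 -0. ] jaw now 89.9
```

View pics/w7.png

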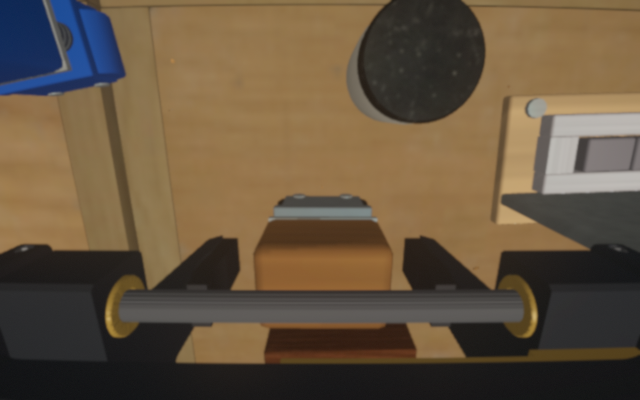

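```bash
python3 -m inch '[[0,0,0,0,0,0],[0,0,0,0,0,0],[0,0,0,0,0,0],[0,0,0,0,0,0],[0,0,0,0,0,0],[0,0,0,0,0,0]]' 40 60; python3 -m inch '[[0,-8,0,0,0,0],[0,-25,0,0,0,0],[0,-35,0,0,0,0],[0,-35,0,0,0,0],[0,-20,0,0,0,0],[25,0,0,0,0,0],[35,0,0,0,0,0],[35,0,0,0,0,0],[20,0,0,0,0,0],[0,0,0,0,0,0],[0,0,0,0,0,0]]'; python3 - <<'E'
from h import *
go([.51,.085,.15],92)
s=snap('wrist','w8.png')
E
```

```text
clock: 10.83
tool_pos: [0.559, -0.0732, 0.0617]
eef_rot: [0.5, 0.5, -0.5, -0.5]
contact_force: [-0.5, -0.3, 3.9]
opening: 0.654
clock: 11.75
tool_pos: [0.5578, 0.0432, 0.1841]
eef_rot: [-0.499, -0.5, 0.501, 0.5]
contact_force: [0.2, -0.5, -4.4]
opening: 0.653
pos [557.8  43.2 184.1] F [ 0.2 -0.5 -4.4] open 57.5 t 11.75 q7 1.1
tool axes x,y,z in world [[-0.003, 1.0, 0.0], [-0.002, 0.0, -1.0], [-1.0, -0.003, 0.002]]
shift mm in present tool axes [41.9 34.2 47.6] norm 72.1 world d [-47.8  41.8 -34.1]
rotvec to target [-0.0016 -0.0321  0.0002] deg [-0.1 -1.8  0. ] jaw now 90.2
```

View pics/w8.png

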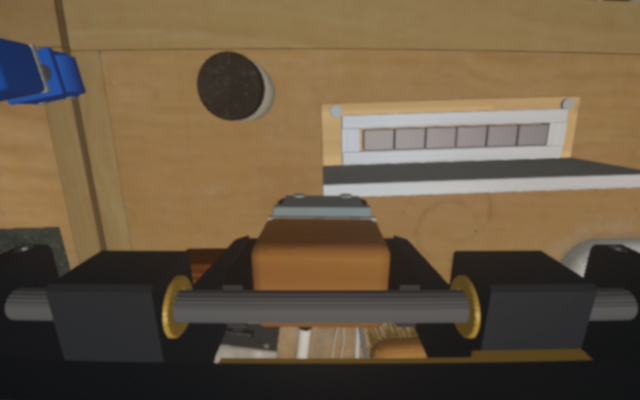

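```bash
python3 - <<'E'
from h import *
np.set_printoptions(suppress=True,precision=1)
s=snap('wrist');g=s['img'].astype(int).mean(2);P=cloud(s)
roi=np.zeros(g.shape,bool);roi[112:160,345:562]=1
cv2.imwrite('pics/w8z.png',cv2.resize(s['img'][85:205,310:640],None,fx=2.4,fy=2.4,interpolation=cv2.INTER_CUBIC)[:,:,::-1])
link=roi&(g<165)&(g>90)
n,l,st,c=cv2.connectedComponentsWithStats(link.astype(np.uint8))
for i in range(1,n):
    if st[i,4]>200:
        ys,xs=np.nonzero(l==i);q=np.array([on_plane(s,u,v,.025) for u,v in zip(xs,ys)]);print('link',st[i],q.mean(0)[:2]*1000,cv2.minAreaRect((q[:,:2]*1000).astype(np.float32)),'z',np.nanmedian(P[l==i][:,2])*1000)
x,y,z=P[...,0],P[...,1],P[...,2]
w=(g>185)&(z>.018)&(z<.026)&(x>.44)&(x<.6)&(y>.02)&(y<.34)
q=P[w];print('channel',cv2.minAreaRect((q[:,:2]*1000).astype(np.float32)))
w=(z>.105)&(z<.113)&(x>.5)&(x<.6)&(y>.03)&(y<.34)
q=P[w];print('boardtop',cv2.minAreaRect((q[:,:2]*1000).astype(np.float32)))
w=(z>.035)&(z<.1)&(x>.5)&(x<.56)&(y>.09)&(y<.29)
q=P[w];f=np.polyfit(q[:,1],q[:,0]*1000,1);print('face',f,np.rad2deg(np.arctan(f[0]/1000)),np.polyval(f,.17))
w=(z>.004)&(z<.0125)&(x>.44)&(x<.6)&(y>.02)&(y<.34)
q=P[w];print('base',cv2.minAreaRect((q[:,:2]*1000).astype(np.float32)))
E
```

```text
link [ 362  121  192   31 4666] [508.2 171.1] ((508.1017150878906, 171.72921752929688), (23.820898056030273, 184.3836669921875), 2.0274903774261475) z 25.156670366755897
channel ((509.45709228515625, 137.17266845703125), (44.639347076416016, 146.87486267089844), 2.711129665374756)
boardtop ((537.6986083984375, 161.0799102783203), (10.8847074508667, 234.65382385253906), 2.0265092849731445)
face [-34.9 539.5] -1.9980520860714928 533.5250951934815
base ((512.0316772460938, 172.48902893066406), (81.19520568847656, 260.8197326660156), 2.9226560592651367)
```

View pics/w8z.png

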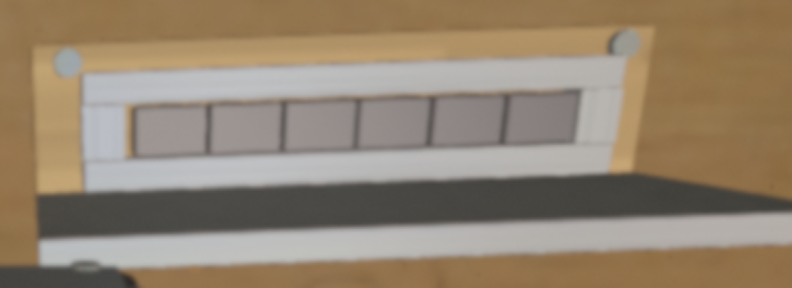

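```bash
python3 -m inch '[[10,0,12,-0.0016,-0.016,0],[14,0,17,0,-0.016,0],[14,0,18,0,0,0],[0,20,0,0,0,0],[0,30,0,0,0,0],[0,25,0,0,0,0],[0,8,0,0,0,0],[0,0,0,0,0,0],[0,0,0,0,0,0]]'; python3 - <<'E'
from h import *
go([.511,.081,.087],92)
s=snap('wrist','w9.png');snap('scene','s3.png')
E
```

```text
clock: 12.6
tool_pos: [0.5116, 0.0779, 0.1015]
eef_rot: [0.493, 0.508, -0.507, -0.492]
contact_force: [0.6, 0.2, -3.8]
opening: 0.656
pos [511.6  77.9 101.5] F [ 0.6  0.2 -3.8] open 57.8 t 12.6 q7 0.95
tool axes x,y,z in world [[-0.03, 1.0, -0.001], [0.002, -0.001, -1.0], [-1.0, -0.03, -0.001]]
shift mm in present tool axes [ 3.1 14.5  0.5] norm 14.8 world d [ -0.6   3.1 -14.5]
rotvec to target [ 0.0015 -0.0052 -0.0006] deg [ 0.1 -0.3 -0. ] jaw now 91.7
```

View pics/w9.png

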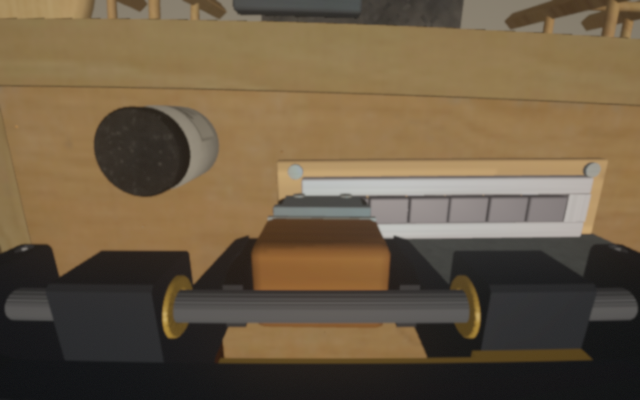

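View pics/s3.png

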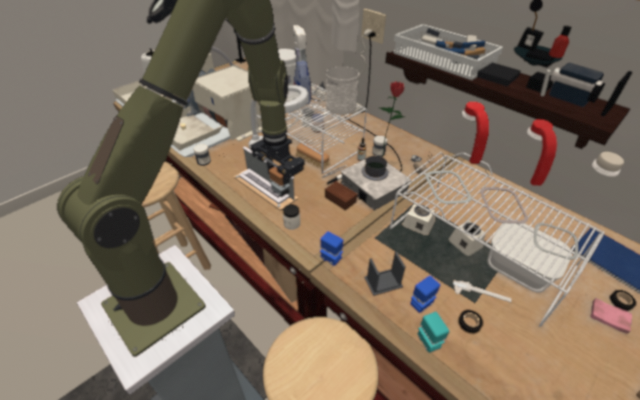

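```bash
python3 -m inch '[[3,6,0.5,0.0015,-0.005,0],[0,6,0,0,0,0],[0,2,0,0,0,0],[0,2,0,0,0,0],[0,0,0,0,0,0]]';python3 -m inch '[[0,2,0,0,0,0],[0,2,0,0,0,0],[0,0,0,0,0,0]]'; python3 -m inch '[[0,2,0,0,0,0],[0,2,0,0,0,0],[0,0,0,0,0,0]]'
```

```text
clock: 13.12
tool_pos: [0.511, 0.082, 0.0853]
eef_rot: [0.491, 0.509, -0.509, -0.491]
contact_force: [0.2, -0.2, 0.0]
opening: 0.652
clock: 13.37
tool_pos: [0.5111, 0.0826, 0.0819]
eef_rot: [0.491, 0.51, -0.508, -0.491]
contact_force: [-1.3, 1.1, 8.1]
opening: 0.652
clock: 13.62
tool_pos: [0.5111, 0.0831, 0.0782]
eef_rot: [0.491, 0.51, -0.508, -0.49]
contact_force: [-1.9, 2.1, 12.4]
opening: 0.654
```

```bash
python3 -m inch '[[0,2,0,0,0,0],[0,2,0,0,0,0],[0,1,0,0,0,0],[0,0,0,0,0,0]]'; python3 -c "
from h import *
go([.5048,.263,.073],92)"
```

```text
clock: 13.95
tool_pos: [0.5111, 0.0832, 0.0738]
eef_rot: [0.491, 0.51, -0.508, -0.49]
contact_force: [-4.1, 1.9, 17.2]
opening: 0.653
pos [511.1  83.2  73.8] F [-4.1  1.9 17.2] open 57.6 t 13.95 q7 0.92
tool axes x,y,z in world [[-0.037, 0.999, 0.001], [0.002, 0.002, -1.0], [-0.999, -0.037, -0.002]]
shift mm in present tool axes [179.9   1.1  -0.4] norm 179.9 world d [ -6.3 179.8  -0.8]
rotvec to target [0.0024 0.0025 0.0015] deg [0.1 0.1 0.1] jaw now 92.1
```

```bash
python3 -m inch '[[0,1.5,0,0,0,0],[3,0,0,0,0,0],[6,0,0,0,0,0],[7.5,0,0,0,0,0],[7.5,0,0,0,0,0],[7.5,0,0,0,0,0]]'; python3 -c "
from h import *
go([.5048,.263,.073],92)"
```

```text
clock: 14.45
tool_pos: [0.5102, 0.1118, 0.0727]
eef_rot: [-0.492, -0.508, 0.509, 0.49]
contact_force: [-1.2, -3.0, 18.3]
opening: 0.656
pos [510.2 111.8  72.7] F [-1.2 -3.  18.3] open 57.8 t 14.45 q7 0.88
tool axes x,y,z in world [[-0.034, 0.999, -0.003], [0.002, -0.002, -1.0], [-0.999, -0.034, -0.002]]
shift mm in present tool axes [151.3  -0.7   0.2] norm 151.3 world d [ -5.4 151.2   0.3]
rotvec to target [ 0.0021 -0.0005 -0.0025] deg [ 0.1 -0.  -0.1] jaw now 92.0
```

```bash
python3 -m inch '[[7.5,0.2,0,0,0,0],[7.5,0,0,0,0,0],[7.5,0,0,0,0,0],[7.5,0,0,0,0,0],[7.5,0,0,0,0,0],[7.5,0,0,0,0,0],[7.5,0,0,0,0,0]]'; python3 -m inch '[[7.5,0,0,0,0,0],[7.5,0,0,0,0,0],[7.5,0,0,0,0,0],[7.5,0,0,0,0,0],[7.5,0,0,0,0,0],[0,0,0,0,0,0]]'; python3 -c "
from h import *
go([.5048,.263,.073],92)
snap('wrist','w10.png')"
```

```text
clock: 15.03
tool_pos: [0.5085, 0.1641, 0.0725]
eef_rot: [-0.493, -0.508, 0.509, 0.49]
contact_force: [-2.5, -3.3, 18.4]
opening: 0.647
clock: 15.53
tool_pos: [0.5073, 0.2054, 0.0728]
eef_rot: [0.491, 0.511, -0.508, -0.49]
contact_force: [-2.2, 0.4, 18.4]
opening: 0.655
pos [507.3 205.4  72.8] F [-2.2  0.4 18.4] open 57.7 t 15.53 q7 0.78
tool axes x,y,z in world [[-0.037, 0.999, 0.002], [0.004, 0.002, -1.0], [-0.999, -0.037, -0.004]]
shift mm in present tool axes [57.7 -0.   0.3] norm 57.7 world d [-2.5 57.6  0.2]
rotvec to target [0.0037 0.0025 0.0021] deg [0.2 0.1 0.1] jaw now 92.1
```

View pics/w10.png

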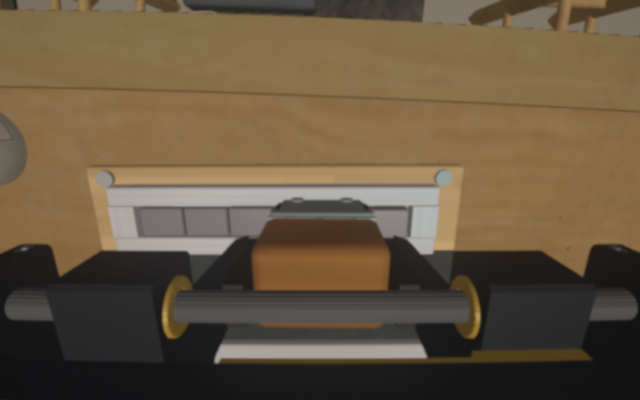

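Rolled links at left lie lower than the ones at right; continue to the end.

```bash
python3 -m inch '[[5,0,0,0,0,0],[7.5,0,0,0,0,0],[7.5,0,0,0,0,0],[7.5,0,0,0,0,0],[7.5,0,0,0,0,0],[7.5,0,0,0,0,0],[7.5,0,0,0,0,0],[5,0,0,0,0,0],[2,0,0,0,0,0],[0,0,0,0,0,0]]'; python3 -c "
from h import *
go([.5048,.263,.073],92)
snap('wrist','w11.png')"
```

```text
clock: 16.42
tool_pos: [0.5055, 0.2619, 0.0731]
eef_rot: [0.491, 0.511, -0.507, -0.49]
contact_force: [-2.7, 0.5, 18.4]
opening: 0.654
pos [505.5 261.9  73.1] F [-2.7  0.5 18.4] open 57.6 t 16.42 q7 0.73
tool axes x,y,z in world [[-0.037, 0.999, 0.002], [0.004, 0.003, -1.0], [-0.999, -0.037, -0.004]]
shift mm in present tool axes [1.1 0.1 0.6] norm 1.3 world d [-0.7  1.1 -0.1]
rotvec to target [0.0041 0.0019 0.0024] deg [0.2 0.1 0.1] jaw now 92.1
```

View pics/w11.png

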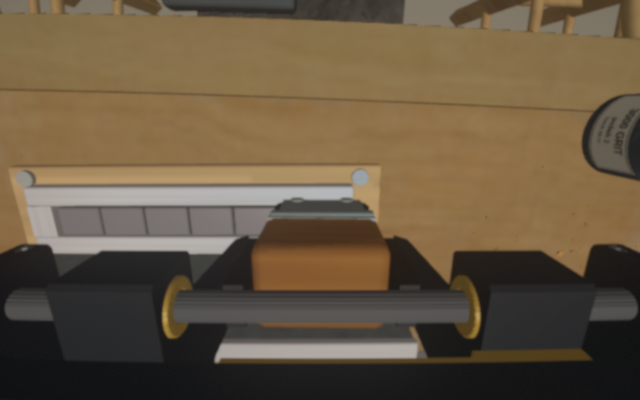

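```bash
python3 -m inch '[[0,-4,0,0,0,0],[0,-6,0,0,0,0],[0,-8,0,0,0,0],[0,-15,0,0,0,0],[0,-25,0,0,0,0],[0,-25,0,0,0,0],[0,-25,0,0,0,0],[0,-10,0,0,0,0],[0,0,0,0,0,0],[0,0,0,0,0,0]]'; python3 - <<'E'
from h import *
go([.555,-.07,.19],90)
s=snap('wrist','w12.png');P=cloud(s)
cv2.imwrite('pics/w12z.png',cv2.resize(s['img'][100:260,0:400],None,fx=2,fy=2,interpolation=cv2.INTER_CUBIC)[:,:,::-1])
o=np.array([508,172.]);Y=np.array([-.035,.9994]);X=np.array([.9994,.035])
bx=(P[...,:2]*1000-o)@X;by=(P[...,:2]*1000-o)@Y;z=P[...,2]*1000
for i in range(6):
    c=-75+30*i;m=(abs(bx)<7)&(abs(by-c)<10)&(z<60);e=(abs(abs(bx)-18)<3)&(abs(by-c)<10)&(z<60)
    print(i,m.sum(),np.median(z[m]) if m.any() else None,'edge',e.sum(),np.median(z[e]) if e.any() else None)
for n in('scene','top'):
    s=snap(n);P=cloud(s)
    bx=(P[...,:2]*1000-o)@X;by=(P[...,:2]*1000-o)@Y;z=P[...,2]*1000
    for i in range(6):
        c=-75+30*i;m=(abs(bx)<7)&(abs(by-c)<10)&(z<60);e=(abs(abs(bx)-18)<3)&(abs(by-c)<10)&(z<60)
        print(n,i,m.sum(),np.median(z[m]) if m.any() else None,'edge',e.sum(),np.median(z[e]) if e.any() else None)
E
```

```text
clock: 17.3
tool_pos: [0.5038, 0.2597, 0.1878]
eef_rot: [-0.491, -0.509, 0.509, 0.491]
contact_force: [-0.0, 0.5, -4.5]
opening: 0.654
pos [503.8 259.7 187.8] F [-0.   0.5 -4.5] open 57.6 t 17.3 q7 0.79
tool axes x,y,z in world [[-0.036, 0.999, -0.001], [-0.001, -0.001, -1.0], [-0.999, -0.036, 0.001]]
shift mm in present tool axes [-331.4   -2.   -39.3] norm 333.7 world d [  51.2 -329.7    2.2]
rotvec to target [-0.0007  0.0361 -0.0007] deg [-0.   2.1 -0. ] jaw now 92.1
0 247 21.638450782413944 edge 226 21.81396315563061
1 252 21.723245143171752 edge 225 21.732046551735884
2 249 21.783461553215922 edge 223 21.75530486543731
3 256 21.741366067184604 edge 231 21.683697649611645
4 254 21.759715490109244 edge 147 21.759583902415947
5 249 21.814090196194293 edge 112 21.59660285806958
scene 0 17 19.95500995535593 edge 12 19.95615024687153
scene 1 16 20.69375019554759 edge 18 19.954079978077075
scene 2 19 21.198497574512643 edge 27 17.308688435348827
scene 3 15 21.108865510936603 edge 41 -392.92812171345184
scene 4 15 21.282871649003553 edge 33 14.939647332001815
scene 5 28 -176.4898563239231 edge 23 16.912472398377897
top 0 15 22.51273540828924 edge 12 21.650953383338223
top 1 15 21.682830775321182 edge 12 21.13507262469172
top 2 8 20.712343807180122 edge 6 19.960739975385835
top 3 0 None edge 0 None
top 4 0 None edge 0 None
top 5 0 None edge 0 None
```

View pics/w12z.png

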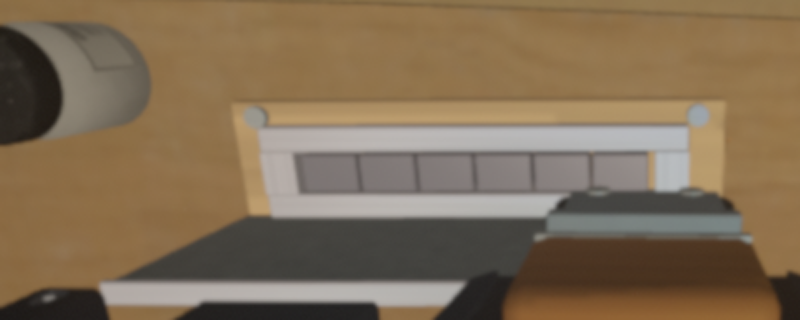

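```bash
python3 -m inch '[[-20,-5,0,0,0,0],[-34,0,0,0,0,0],[-34,0,0,0,0,0],[-34,0,0,0,0,0],[-34,0,0,0,0,0],[-34,0,0,0,0,0],[-34,0,0,0,0,0],[-34,0,0,0,0,0],[-34,0,0,0,0,0],[-30,0,-10,0,0,0],[-9,0,-20,0,0.018,0],[0,0,-9,0,0.018,0]]'; python3 -m inch '[[0,25,0,0,0,0],[0,35,0,0,0,0],[0,35,0,0,0,0],[0,20,0,0,0,0],[0,5,0,0,0,0],[0,0,0,0,0,0]]'; python3 - <<'E'
from h import *
go([.555,-.073,.0615],90)
s=snap('wrist','w13.png')
E
```

```text
clock: 18.45
tool_pos: [0.5563, -0.0746, 0.1921]
eef_rot: [0.503, 0.497, -0.499, -0.501]
contact_force: [0.8, 0.8, -3.9]
opening: 0.651
clock: 18.95
tool_pos: [0.5535, -0.0691, 0.0713]
eef_rot: [-0.499, -0.499, 0.501, 0.501]
contact_force: [1.1, 0.4, -3.7]
opening: 0.653
pos [553.5 -69.1  71.3] F [ 1.1  0.4 -3.7] open 57.5 t 18.95 q7 1.23
tool axes x,y,z in world [[-0.001, 1.0, 0.0], [-0.005, 0.0, -1.0], [-1.0, -0.001, 0.005]]
shift mm in present tool axes [-3.9  9.7 -1.5] norm 10.6 world d [ 1.5 -3.9 -9.8]
rotvec to target [-0.0048  0.0008  0.0002] deg [-0.3  0.   0. ] jaw now 90.0
```

View pics/w13.png

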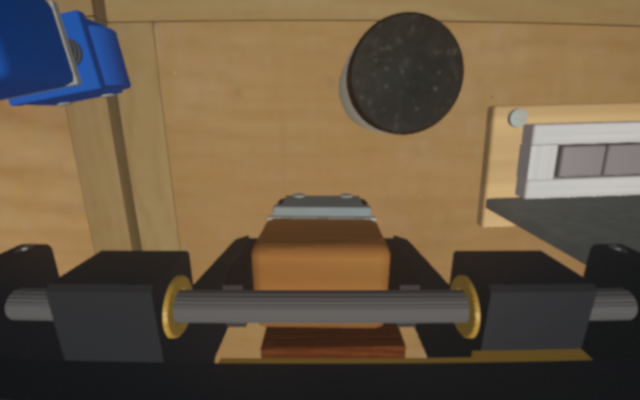

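```bash
python3 -m inch '[[-2,5,-1,-0.004,0,0],[0,2,0,0,0,0],[0,1.5,0,0,0,0],[0,0,0,0,0,0],[0,0,0,0,0,0]]'
```

```text
clock: 19.42
tool_pos: [0.5565, -0.0713, 0.0655]
eef_rot: [0.501, 0.501, -0.499, -0.499]
contact_force: [0.4, -0.1, -4.9]
opening: 0.651
```

```bash
python3 -m inch '[[0,1.5,0,0,0,0],[0,1.5,0,0,0,0],[0,0,0,0,0,0],[0,0,0,0,0,0]]'
```

```text
clock: 19.75
tool_pos: [0.5564, -0.0713, 0.0621]
eef_rot: [0.501, 0.501, -0.499, -0.499]
contact_force: [0.0, -0.2, -3.9]
opening: 0.649
```

```bash
python3 -m inch '[[0,1,0,0,0,0],[0,0.8,0,0,0,0],[0,0,0,0,0,0],[0,0,0,0,0,0]]'
```

```text
clock: 20.08
tool_pos: [0.5566, -0.0712, 0.0612]
eef_rot: [0.501, 0.501, -0.499, -0.499]
contact_force: [-1.2, 0.2, 7.3]
opening: 0.652
```

```bash
python3 -m inch '[[0,-0.6,0,0,0,0],[0,0,0,0,0,0],[0,0,0,0,0,0],[0,0,0,0,0,0],[0,0,0,0,0,0],[0,0,0,0,0,0]]' 84; python3 -m inch '[[0,-10,0,0,0,0],[0,-20,0,0,0,0],[0,-30,0,0,0,0],[0,-35,0,0,0,0],[0,-35,0,0,0,0],[0,-20,0,0,0,0],[0,0,0,0,0,0],[0,0,0,0,0,0],[0,0,0,0,0,0]]'; python3 - <<'E'
from h import *
go([.555,-.073,.0615],90)
s=snap('wrist','w14.png');snap('scene','s4.png')
P=cloud(s);z=P[...,2];m=(abs(z-.094)<.005)&(np.hypot(P[...,0]-.556,P[...,1]+.071)<.05)
q=P[m];print(cv2.minAreaRect((q[:,:2]*1000).astype(np.float32)),np.median(q[:,2]))
o=np.array([508,172.]);Y=np.array([-.035,.9994]);X=np.array([.9994,.035])
bx=(P[...,:2]*1000-o)@X;by=(P[...,:2]*1000-o)@Y;z=P[...,2]*1000
for i in range(6):
    c=-75+30*i;m=(abs(bx)<7)&(abs(by-c)<10)&(z<60);e=(abs(abs(bx)-18)<3)&(abs(by-c)<10)&(z<60);print(i,np.median(z[m]),np.median(z[e]))
for n in('scene','top'):
    P=cloud(snap(n));x,y,z=P[...,0],P[...,1],P[...,2]
    m=(np.hypot(x-.47,y+.035)<.06)&(z>.05)&(z<.08);print('jarB',cv2.minAreaRect((P[m][:,:2]*1000).astype(np.float32)))
E
```

```text
clock: 20.58
tool_pos: [0.5562, -0.0713, 0.0607]
eef_rot: [0.501, 0.501, -0.499, -0.499]
contact_force: [-0.7, -0.2, 0.0]
opening: 0.956
clock: 21.33
tool_pos: [0.5548, -0.0715, 0.2104]
eef_rot: [0.501, 0.501, -0.499, -0.499]
contact_force: [-0.2, -0.4, -0.0]
opening: 0.953
pos [554.8 -71.5 210.4] F [-0.2 -0.4 -0. ] open 83.9 t 21.33 q7 1.32
tool axes x,y,z in world [[-0.0, 1.0, -0.0], [0.003, -0.0, -1.0], [-1.0, -0.0, -0.003]]
shift mm in present tool axes [ -1.5 148.9   0.2] norm 148.9 world d [   0.2   -1.5 -148.9]
rotvec to target [ 0.0027  0.0002 -0.0001] deg [ 0.2  0.  -0. ] jaw now 90.0
((556.8363037109375, -71.67680358886719), (57.728965759277344, 40.00916290283203), 88.92204284667969) 0.09341029792125521
0 21.746315971159447 21.79382859453538
1 21.62620115566094 21.5926615953807
2 21.42669902783123 21.67854110667511
3 21.61047718951714 21.632360666963724
4 21.654422362476943 21.67579042368767
5 21.519834956156863 21.572838371808512
jarB ((464.9725646972656, -29.660926818847656), (52.74177551269531, 50.56740188598633), 47.91105270385742)
jarB ((0.0, 0.0), (0.0, 0.0), 0.0)
```

View pics/w14.png

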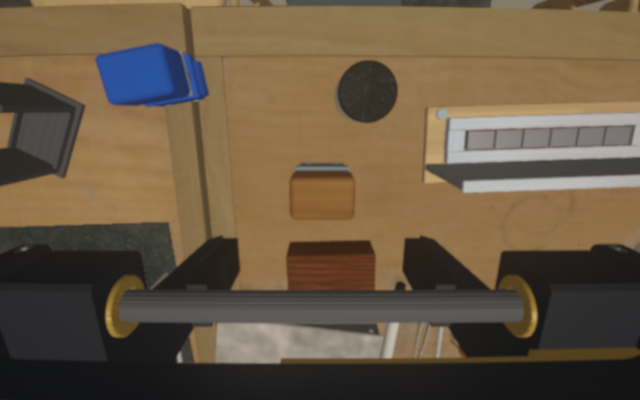

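View pics/s4.png

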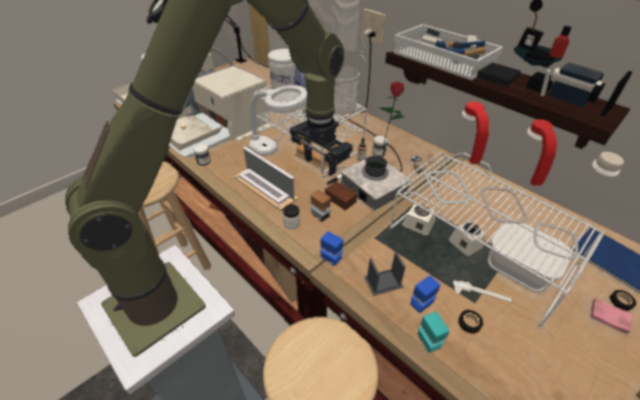

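The roller stands upright on the bench at (322,195) in the wrist picture. All six links read flush, the jar and block are where they were, and the arm is clear.

```bash
python3 -c "
from plant import r
print(r.finish_job())"
```

```text
the job is handed in; nothing more can be done
None
```

The strip is rolled flush, the roller stands upright on the bench, and the job is handed in.

**What I did:** I took the roller out of its dock with the fingers on its y sides. I stood it on the bench and took it again by its x ends. I then rolled the strip once from the -y end to the +y end, about 180 mm, with 17–18 N showing at the wrist. It now stands at about (0.557, -0.072), clear of the groove and the splash board. The job took about 21.5 s of the 72 s allowed.

**Last checks:**
- **Links:** the wrist camera puts all six links at 21.4–21.7 mm and the channel edges at 21.6–21.8 mm. The largest difference is 0.25 mm, against about 25 mm for the strip before rolling.
- **Roller:** the top of its grip is at 93 mm (94 mm expected), and the grip measures 57.7 x 40.0 mm, so it is standing upright.
- **Robot:** the force at the wrist was near zero after release, and the arm is clear of everything.
- **Jar with the black lid:** the scene camera shows it within about 1 mm of where it was. The top camera's final check of it returned nothing, probably because the arm was in the way.
- **Wooden block and jar with the white lid:** I judged these by eye only. The block looks unmoved and the arm never went near either.

**Readings that disagreed:** one early wrist-camera reading of the roller in the dock was 12 mm off because the arm was still settling. I measured again before gripping, and that agreed with the fixed cameras. The final scene- and top-camera checks of the links were too coarse or blocked, so flushness rests on the wrist camera.

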